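Wedge the slab roller's feed leaf up to the height gauge

TASK

The feed leaf of the tabletop slab roller droops. Pick up the yellow wedge by its tab and slide it, thin end first, squarely under the middle of the leaf's free edge until the leaf has risen to the height gauge and just bears on the underside of its red finger, pushing gently so that the finger is never jammed. Leave the wedge lying flat under the leaf, holding it up against the finger, and do not lift the leaf by hand or disturb anything else on the bench.

Things in the scene. Friction and masses are not known exactly. Their poses are not given: they have to be found in the camera images.
- stand: fixed slab roller: white cheeks, steel roller, handwheel. Origin on the bench under the middle of the leaf's free edge. +y points out of the machine, away from the leaf (the wedge goes in along -y); x runs along the edge. Leaf: x +-100, y 0 to -220 mm. Low rails at x +-107 to 121 mm; between them bare bench under the leaf. Cheeks and wheel (to 165 mm high, x to 172) lie at y below -195 mm.
- leaf: hinged wooden feed leaf, 200 x 220 x 12 mm, about 0.9 kg, a thin aluminium strip along its free edge. Origin on its hinge line (middle, underside), 24 mm above the bench at stand y = -220 mm; its y axis runs from there to the free edge, x as the stand's. It swings about x; at rest it droops 0.05 rad by its own weight.
- leaf_edge (a point): middle of the lower front edge of the leaf's free edge: 13 mm above the bench at rest, 24 mm when the leaf is level
- gauge: height gauge, fixed: steel post 91 mm high at stand x = 145, y = -30 mm, with a red finger 14 mm wide reaching in over the leaf's corner to stand x = 70 mm. Origin at the post's foot, axes as the stand's. The finger's underside is the height mark; it may carry 1 to 15 N from the leaf (aim for about 5) and is jammed beyond 15 N.
- gauge_mark (a point): a point on the gauge, 36 mm above the bench: only the NOMINAL height of the finger's underside, by its end. The finger is clamped anew each day 32 to 40 mm above the bench and its true height is not measured, so the leaf meets it anywhere from 0.02 rad below to 0.02 rad above level. Feel for it.
- wedge: yellow wedge, 160 mm long, 36 wide, about 0.16 kg. Origin: middle of its underside. Thin end at y = -80 mm (3 mm thick); from there the top rises 1 in 4 to 33 mm at y = 40 mm and is flat to the thick end's upright face at y = 80 mm. On the flat: a dark grip tab, 24 mm wide in x, y 43 to 79, z 33 to 66 mm.
- wedge_tip (a point): middle of the lower edge of the wedge's thin end. Pushing the wedge in takes a steady 4 to 10 N while the leaf rises (friction and leaf weight differ); once the leaf bears on the finger the resistance climbs by about 2 to 3 N per mm of push. Let go, it does not slip back.
- wedge_tab (a point): middle of the wedge's grip tab, 61 mm from the wedge's origin towards the thick end, 50 mm above its underside
- tile: blue glazed test tile 60 x 60 x 9 mm, bystander, leave alone; origin centre of underside (so for the other bystanders)
- rib: wooden potter's rib 50 x 100 x 7 mm, bystander
- jar: amber glaze jar, 66 mm wide, 80 mm high, bystander
- pot: small terracotta pot, 80 mm wide, 70 mm high, bystander
- spatula: spatula lying on the bench, bystander
- brush: brush lying on the bench, bystander
Things that resemble listed ones, but are neither listed nor needed, are in the scene too. Several things have the shape of the wedge; the one meant has the colours described above.

How it is judged:
By the outcome, as a careful person would: the job done as asked, in the order asked, and still so for the second after the job is handed in, with the robot touching nothing.
It also fails if it takes over 69 s, if anything falls off the work surface, if the arm or the gripper's body presses on something with over 40 N, if the wrist force passes 120 N, or if a joint passes its speed limit or range.

ROBOT

A 6-joint arm with a two-finger parallel gripper is mounted at the origin on the work surface. World frame = base frame: x ahead of the robot, y to its left, z up, the work surface at z = 0. Lengths are in m, angles in rad, forces in N, time in s.
With the tool pointing down it reaches from about 0.425 to 0.95 m from the base axis. Payload 3.5 kg.
Tool frame: the origin (TCP) lies midway between the tips of the shut fingers; the grasp point (between the pads) lies 19 mm behind it; z points along the fingers, y is the line along which they close (so a half turn about z gives the same grasp; the last joint's range is limited). The gripper opens to 85 mm and grips with 20 to 120 N. Pads are 22 mm wide; open, the fingers measure 114 mm over their backs; the gripper's body (76 mm by 85 mm) begins 54 mm behind the grasp point. The pads swing forward as they close: fully open they stand 13 mm farther back than shut.
Start: joints at [0.952, 0.286, 1.577, -0, 1.279, -0.15], TCP at [0.305, 0.602, 0.231] pointing down, gripper open.
Joint ranges: [-2.77, 2.77], [-0.9, 2.22], [0.21, 2.48], [-1.53, 4.67], [0.24, 2.81], [-2.84, 2.84]. Speed limits (rad/s): [2.79, 2.79, 3.14, 3.14, 3.14, 3.14].

INTERFACE

Orientations are given as [roll, pitch, yaw] about the fixed x, y, z axes, in that order (R = Rz(yaw) Ry(pitch) Rx(roll)).
In Python, from workcell import bot, imaging gives the robot as it stands. The module is installed in compiled form; this text tells all that it offers.
- The arm moves only by the shell command python3 -m inch 'ROWS' [FORCE]. ROWS is a JSON object of lists of equal length, an entry for each row: "travel": the shift along the tool's x, y, z in units of 50 mm (1.0 is 50 mm), a list of three; "yaw": the turn about the tool's z in units of 0.08 rad (1.0 is 0.08 rad); "claw": the closure, from -1 (fully open) to 1 (shut). In form: {"travel": [[dx, dy, dz], ...], "yaw": [yaw, ...], "claw": [claw, ...]}. A call has 1 to 8 rows; each row shifts and turns the commanded pose from where the row before left it, along the tool's axes as they then stand; what a row does not reach is not made up. A row lasts 1/8 s, in which the tool goes at most 62.5 mm and 10.7 degrees, less where a joint would pass 70% of its speed; a pose out of reach is approached as far as the arm can. A call with a number of a shift or a turn outside -1 to 1 is refused whole. A call with a gripper value outside its range is refused whole. The fingers move at their own pace and stop on an object; FORCE is the grip in N (left out, the last holds). Time passes only in rows, so rows that do not move let the fingers close. It gives the time, the measured TCP pose, the force, the opening and the grip force at its end, in the units of the state.
- bot.get_state(): the state, without advancing time (a new reading comes with each control period).
- imaging.capture(name): name is "side" or "top"; returns the picture (420x560x3 uint8, red, green, blue); there is no depth.
- imaging.camera_model(name): a dict with "mtx" (3x3 intrinsics, pixels), "R" (3x3) and "t" (3): a world point X has camera coordinates R X + t. Camera axes: x right, y down, z forward; pixel columns grow to the right and rows downward; lengths in m; the calibration is good to about 2 mm. A picture is of the moment at which its call begins. camera_model takes no time and is no camera call.
- bot.finish_job(): hands the job in; it is judged then, once.
The state is a dict: "time_s": time; "qpos": joint angles; "joint_vel": joint speeds; "joint_efforts": joint torques, N m; "tool_pos": TCP position; "ee_rot": TCP orientation; "ft_force": force on the tool from outside, world axes, zero at the start; "torque": the same for the moment, N m; "grip_width": finger opening in m; "grip_force": force on a finger pad.
Only numpy, scipy, OpenCV 4.12 (cv2) and the standard library are available. Lean on these libraries where they do the work, as an engineer would, in place of code of your own. Each camera call takes 0.05 s, during which the arm holds its last target. There are 200 camera calls.

## Working session

There is one attempt and no reset: what is moved stays moved. The work goes in short steps, Python scripts to look and compute and a shell command to move; the robot and the scene stay as the last step left them, time stands still between calls to the robot, and variables do not carry over. Pictures are saved under pics/ and viewed, at most 10 in all, crops included, and the job is handed in when it is done.

```bash
mkdir -p pics && python3 - <<'E'
from workcell import bot, imaging
import cv2
for n in("top","side"):
    im=imaging.capture(n); cv2.imwrite(f"pics/{n}0.png",im[:,:,::-1])
    m=imaging.camera_model(n); print(n,m["mtx"].tolist(),(-m["R"].T@m["t"]).round(3), m["R"].round(3).tolist())
s=bot.get_state(); print({k:s[k] for k in("time_s","tool_pos","ee_rot","ft_force","grip_width")})
E
```

```text
top [[430.29614948076767, 0.0, 281.1673898336362], [0.0, 430.29614948076767, 206.78818876497252], [0.0, 0.0, 1.0]] [0.417 0.11  1.14 ] [[-0.025, -1.0, 0.013], [-0.993, 0.023, -0.119], [0.119, -0.016, -0.993]]
side [[527.2549380666496, 0.0, 274.4596451482958], [0.0, 527.2549380666496, 212.52380817284592], [0.0, 0.0, 1.0]] [ 0.247 -0.636  0.882] [[0.911, -0.413, -0.007], [-0.302, -0.654, -0.694], [0.283, 0.634, -0.72]]
{'time_s': 0.1, 'tool_pos': array([0.3045844 , 0.60171088, 0.23007884]), 'ee_rot': array([-3.13948856e+00, -3.47349151e-04,  2.67278451e+00]), 'ft_force': array([ 0.37416573, -0.72328162, -0.78933869]), 'grip_width': 0.08571512643697257}
```

View pics/top0.png

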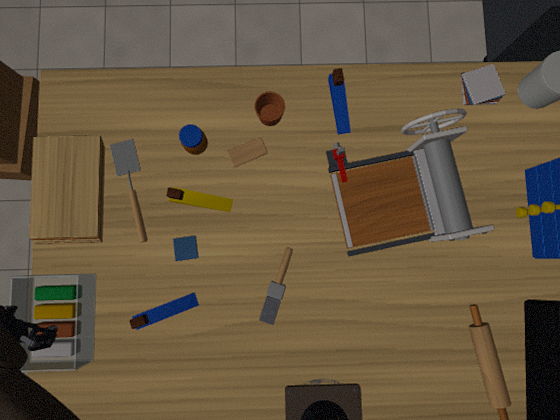

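View pics/side0.png

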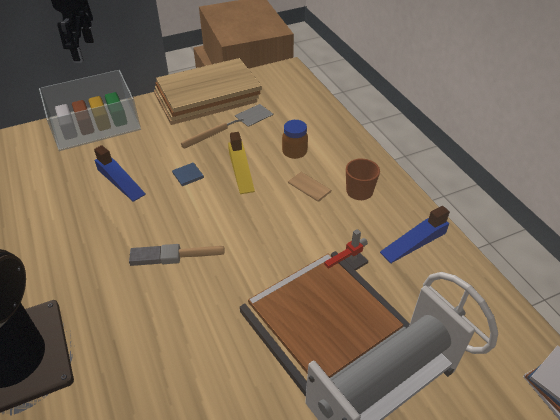

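The top view shows the yellow wedge, with its tab at about (175,193) and thin end at about (232,205). The leaf's strip runs from about (333,168) to (350,248), and the finger is at about (342,165). The path between them is clear. Next I'll measure it.

```bash
cat > h.py <<'E'
import numpy as np, cv2
from workcell import bot, imaging
def cast(n,uv,z):
    m=imaging.camera_model(n);R,t=m["R"],np.ravel(m["t"]);c=-R.T@t
    d=R.T@np.linalg.inv(m["mtx"])@np.array([uv[0],uv[1],1.]);return c+d*(z-c[2])/d[2]
def proj(n,X):
    m=imaging.camera_model(n);p=m["mtx"]@(m["R"]@np.asarray(X)+np.ravel(m["t"]));return p[:2]/p[2]
def big(mask,box):
    u0,v0,u1,v1=box;k=np.zeros_like(mask);k[v0:v1,u0:u1]=mask[v0:v1,u0:u1]
    n,l,s,c=cv2.connectedComponentsWithStats(k);i=1+np.argmax(s[1:,4]);return (l==i).astype(np.uint8)*255
def wood(im): pass
E
python3 - <<'E'
from h import *
im=cv2.imread("pics/top0.png");hsv=cv2.cvtColor(im,cv2.COLOR_BGR2HSV)
Y=big(cv2.inRange(hsv,(20,170,90),(34,255,255)),(150,170,250,230))
T=big(cv2.inRange(hsv,(0,60,20),(14,255,120)),(155,178,200,208))
S=big(cv2.inRange(hsv,(0,0,110),(180,60,255)),(325,160,360,256))
for n,m in(("Y",Y),("T",T),("S",S)):
    c=max(cv2.findContours(m,0,1)[0],key=cv2.contourArea); r=cv2.minAreaRect(c)
    print(n,(m>0).sum(),np.round(r[0],1),np.round(r[1],1),r[2],cv2.boxPoints(r).round(1).tolist())
vis=im.copy();vis[Y>0]=(0,255,0);vis[T>0]=(255,0,255);vis[S>0]=(0,0,255)
a=cv2.resize(vis[170:230,150:250],None,fx=5,fy=5,interpolation=0);b=cv2.resize(im[150:260,320:400],None,fx=5,fy=5,interpolation=0)
d=cv2.resize(vis[150:260,325:385],None,fx=5,fy=5,interpolation=0)
o=np.zeros((600,800,3),np.uint8);o[:300,:500]=a;o[0:550,500:800]=d;cv2.imwrite("pics/m1.png",o)
E
```

```text
Y 752 [200.1 199.4] [63.1 14.9] 11.309932708740234 [[167.6999969482422, 200.5], [170.60000610351562, 185.89999389648438], [232.5, 198.3000030517578], [229.60000610351562, 212.89999389648438]]
T 106 [173.6 193.3] [13.5  9. ] 11.309932708740234 [[166.10000610351562, 196.39999389648438], [167.89999389648438, 187.60000610351562], [181.1999969482422, 190.1999969482422], [179.39999389648438, 199.10000610351562]]
S 342 [341.5 210. ] [74.4  4.6] 76.90811157226562 [[330.79998779296875, 174.3000030517578], [335.29998779296875, 173.1999969482422], [352.20001220703125, 245.6999969482422], [347.6000061035156, 246.8000030517578]]
```

View pics/m1.png

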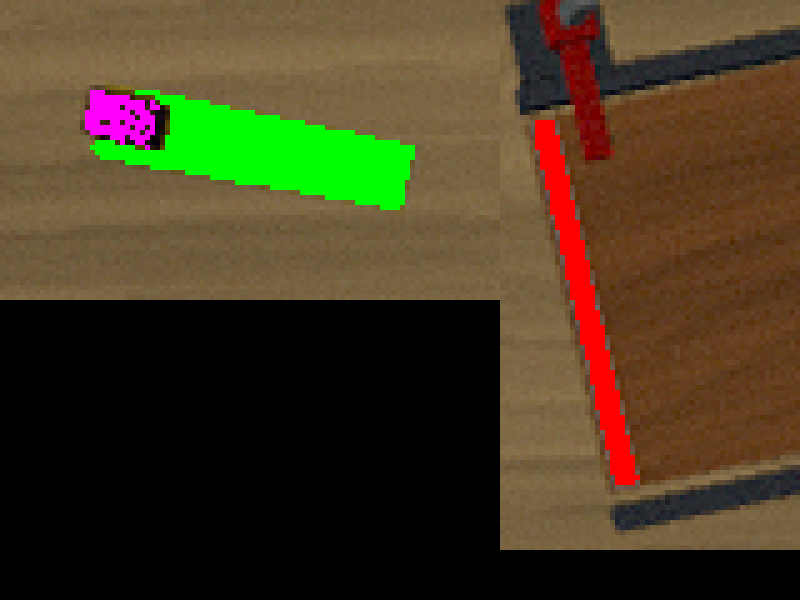

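Masks look right: the tab's top, the wedge's outline and the strip are all cleanly separated. Now I'll convert to poses and cross-check them against the side view.

```bash
python3 - <<'E'
from h import *
# stand from top view
a=cast("top",(330.4,174.0),.025);b=cast("top",(347.2,247.2),.025)
e=(a+b)/2; x=(a-b)[:2];print("edge len",np.linalg.norm(x));x/=np.linalg.norm(x);
print("edge mid",e.round(4),"x axis",x.round(3))
y=np.array([-x[1],x[0]]);print("y",y,"stand yaw",np.arctan2(x[1],x[0]))
tip=cast("top",(231.4,205.7),.002);tab=cast("top",(173.6,193.3),.066)
w=(tab-tip)[:2];print("tip",tip.round(4),"tab",tab.round(4),"len",np.linalg.norm(w),"wedge yaw",np.arctan2(w[1],w[0])-np.pi/2)
# side
im=cv2.imread("pics/side0.png");hsv=cv2.cvtColor(im,cv2.COLOR_BGR2HSV)
Y=big(cv2.inRange(hsv,(20,150,60),(34,255,255)),(220,130,265,200))
T=big(cv2.inRange(hsv,(0,40,15),(16,255,110)),(225,128,250,158))
S=big(cv2.inRange(hsv,(0,0,125),(180,50,255)),(240,250,345,310))
for n,m in(("Y",Y),("T",T),("S",S)):
    c=max(cv2.findContours(m,0,1)[0],key=cv2.contourArea);print(n,cv2.minAreaRect(c),cv2.approxPolyDP(c,2,True)[:,0].tolist())
print("proj side: tip",proj("side",tip),"tabtop",proj("side",tab),"edge a,b",proj("side",a),proj("side",b))
s=bot.get_state();print(s["tool_pos"],s["ee_rot"])
cv2.imwrite("pics/m2.png",np.hstack([cv2.resize(im[120:200,215:275],None,fx=6,fy=6),cv2.resize(im[240:320,235:305],None,fx=6,fy=6)]))
E
```

```text
edge len 0.19656370819201097
edge mid [ 0.5378 -0.0579  0.025 ] x axis [0.983 0.183]
y [-0.18337059  0.98304386] stand yaw 0.18441408957836145
tip [0.5592 0.2241 0.002 ] tab [0.586  0.3624 0.066 ] len 0.1408991986482081 wedge yaw -0.19142339180264067
Y ((240.38238525390625, 167.02943420410156), (52.63022994995117, 15.279743194580078), 75.96376037597656) [[228, 143], [240, 193], [253, 191], [242, 143], [242, 149], [233, 151]]
T ((235.0, 141.0), (18.0, 10.0), 90.0) [[238, 132], [230, 133], [233, 150], [240, 149]]
S ((289.8834228515625, 278.2979736328125), (4.730705261230469, 90.78291320800781), 60.01836013793945) [[330, 257], [324, 256], [250, 300], [257, 300]]
proj side: tip [247.15239538 193.38019679] tabtop [234.88314325 136.83651963] edge a,b [327.85022998 254.46778071] [249.17375371 299.65976959]
[0.3045844  0.60171088 0.23007884] [-3.13948856e+00 -3.47349151e-04  2.67278451e+00]
```

View pics/m2.png

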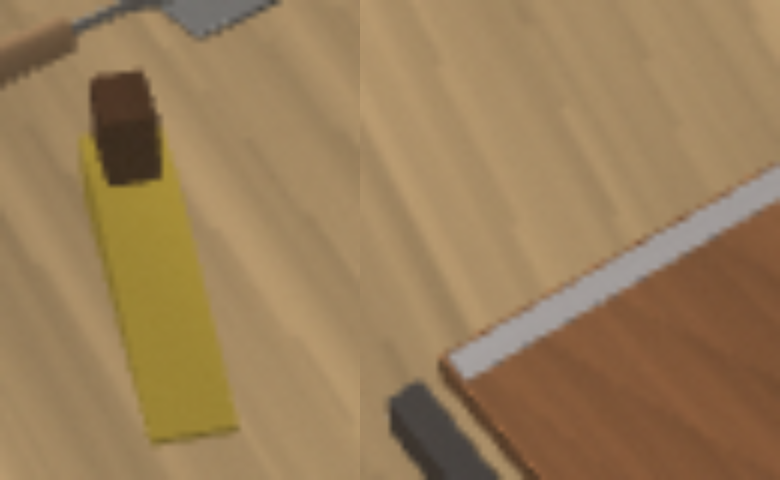

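Both views agree to about 1 px. Next: turn the tool to match the tab, then move above it.

```bash
python3 -m inch '{"travel":[[0,0,0],[0,0,0],[0,0,0],[0,0,0],[0,0,0],[0,0,0],[0,0,0],[0,0,0]],"yaw":[1,1,1,1,1,1,1,1],"claw":[-1,-1,-1,-1,-1,-1,-1,-1]}' 40 && python3 -m inch '{"travel":[[0,0,0],[0,0,0],[0,0,0],[0,0,0],[0,0,0],[0,0,0],[0,0,0],[0,0,0]],"yaw":[1,1,1,1,1,1,1,1],"claw":[-1,-1,-1,-1,-1,-1,-1,-1]}' && python3 -m inch '{"travel":[[-0.5,0.9,0],[-0.5,0.9,0],[-0.5,0.9,0],[-0.5,0.9,0],[-0.5,0.9,0],[-0.5,0.9,0],[-0.6,1,0],[0,0,0]],"yaw":[0.2,0,0,0,0,0,0,0],"claw":[-1,-1,-1,-1,-1,-1,-1,-1]}'
```

```text
time_s: 1.1
tool_pos: [0.3047, 0.6018, 0.2305]
ee_rot: [-3.14, 0.001, 2.03]
ft_force: [-0.6, 0.6, 0.2]
grip_width: 0.0852
grip_force: 0.0
time_s: 2.1
tool_pos: [0.3047, 0.6019, 0.2305]
ee_rot: [-3.141, 0.001, 1.39]
ft_force: [-0.1, -0.3, -0.4]
grip_width: 0.0857
grip_force: 0.0
time_s: 3.1
tool_pos: [0.5873, 0.3611, 0.2303]
ee_rot: [-3.141, 0.001, 1.371]
ft_force: [-0.6, 0.7, -0.1]
grip_width: 0.0855
grip_force: 0.0
```

```bash
python3 -m inch '{"travel":[[0.02,-0.03,0.6],[0,0,0.6],[0,0,0.6],[0,0,0.6],[0,0,0.5],[0,0,0.5],[0,0,0.4],[0,0,0]],"yaw":[-0.1,0,0,0,0,0,0,0],"claw":[-1,-1,-1,-1,-1,-1,-1,-1]}' && python3 - <<'E'
from h import *
cv2.imwrite("pics/g.png",np.hstack([cv2.resize(imaging.capture("side")[70:210,180:300],None,fx=3,fy=3),cv2.resize(imaging.capture("top")[150:290,130:270],None,fx=3,fy=3)])[:,:,::-1])
E
```

```text
time_s: 4.1
tool_pos: [0.5814, 0.3656, 0.0388]
ee_rot: [-3.137, 0.003, 1.385]
ft_force: [0.2, 0.1, -0.9]
grip_width: 0.0858
grip_force: 0.0
```

View pics/g.png

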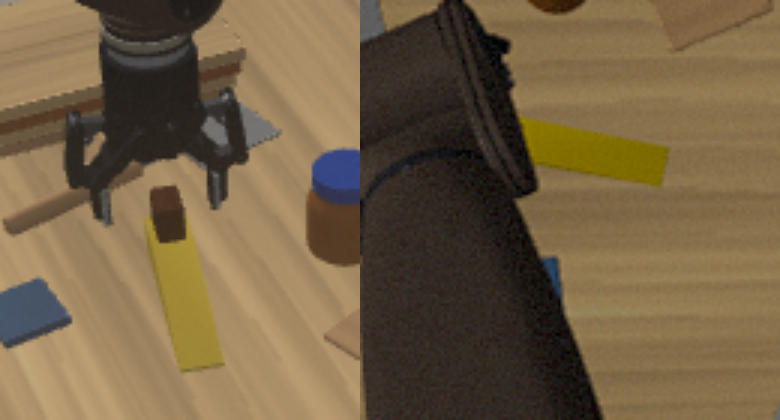

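The fingers straddle the tab in the side view, but the TCP has drifted about 5 mm. I'll correct that, then close.

```bash
python3 -m inch '{"travel":[[-0.04,0.1,0],[0,0,0]],"yaw":[0,0],"claw":[-1,-1]}'
```

```text
time_s: 4.45
tool_pos: [0.5893, 0.3629, 0.0428]
ee_rot: [3.139, -0.001, 1.384]
ft_force: [-1.0, 0.0, 0.6]
grip_width: 0.0851
grip_force: 0.0
```

```bash
python3 -m inch '{"travel":[[0,0,0],[0,0,0],[0,0,0]],"yaw":[0,0,0],"claw":[-1,-1,-1]}'
```

```text
time_s: 4.82
tool_pos: [0.5879, 0.3629, 0.0413]
ee_rot: [-3.142, 0.0, 1.385]
ft_force: [-0.6, -0.9, -0.3]
grip_width: 0.0853
grip_force: 0.0
```

```bash
python3 -m inch '{"travel":[[-0.02,-0.04,0.04],[0,0,0],[0,0,0],[0,0,0],[0,0,0],[0,0,0],[0,0,0],[0,0,0]],"yaw":[0,0,0,0,0,0,0,0],"claw":[-1,-1,0,0.2,1,1,1,1]}' 50
```

```text
time_s: 5.82
tool_pos: [0.586, 0.3623, 0.0395]
ee_rot: [3.141, -0.0, 1.385]
ft_force: [-0.9, -0.3, 0.4]
grip_width: 0.0229
grip_force: 50.2
```

```bash
python3 -m inch '{"travel":[[0,0,0],[0,0,0],[0,0,0],[0,0,0]],"yaw":[0,0,0,0],"claw":[1,1,1,1]}'
```

```text
time_s: 6.32
tool_pos: [0.586, 0.3623, 0.0395]
ee_rot: [3.141, -0.0, 1.385]
ft_force: [0.6, -0.1, 2.0]
grip_width: 0.0229
grip_force: 50.2
```

The tab is gripped. Now lift, turn, and carry to a pre-insertion point 30 mm short of the edge.

```bash
python3 -m inch '{"travel":[[0,0,-0.15],[0,0,-0.2],[0,0,0],[0,0,0],[0,0,0],[0,0,0],[0,0,0],[0,0,0]],"yaw":[0,0,-0.9,-0.9,-0.9,-0.9,-0.9,-0.1],"claw":[1,1,1,1,1,1,1,1]}' && python3 -m inch '{"travel":[[-0.4,-0.2,0],[-0.8,-0.4,0],[-0.8,-0.45,0],[-0.8,-0.45,0],[-0.8,-0.45,0],[-0.7,-0.35,0],[-0.35,-0.2,0],[0,0,0]],"yaw":[0,0,0,0,0,0,0,0],"claw":[1,1,1,1,1,1,1,1]}' && python3 -m inch '{"travel":[[0,0,0],[0,0,0],[0,0,0],[0,0,0]],"yaw":[0,0,0,0],"claw":[1,1,1,1]}' && python3 - <<'E'
from h import *
t=imaging.capture("top");s=imaging.capture("side")
cv2.imwrite("pics/p1.png",np.hstack([cv2.resize(t[150:270,220:360],None,fx=3,fy=3),cv2.resize(s[150:310,180:340],None,fx=2.25,fy=2.25)])[:,:,::-1])
cv2.imwrite("pics/t1.png",t[:,:,::-1]);cv2.imwrite("pics/s1.png",s[:,:,::-1])
E
```

```text
time_s: 7.32
tool_pos: [0.5859, 0.3623, 0.0572]
ee_rot: [3.141, -0.0, 1.752]
ft_force: [0.7, -0.8, -2.7]
grip_width: 0.0233
grip_force: 49.9
time_s: 8.32
tool_pos: [0.505, 0.1104, 0.0571]
ee_rot: [3.141, -0.0, 1.75]
ft_force: [0.6, -0.2, -1.4]
grip_width: 0.0232
grip_force: 49.8
time_s: 8.82
tool_pos: [0.505, 0.1114, 0.0567]
ee_rot: [-3.141, -0.0, 1.754]
ft_force: [-0.3, 0.1, -2.1]
grip_width: 0.0233
grip_force: 49.8
```

View pics/p1.png

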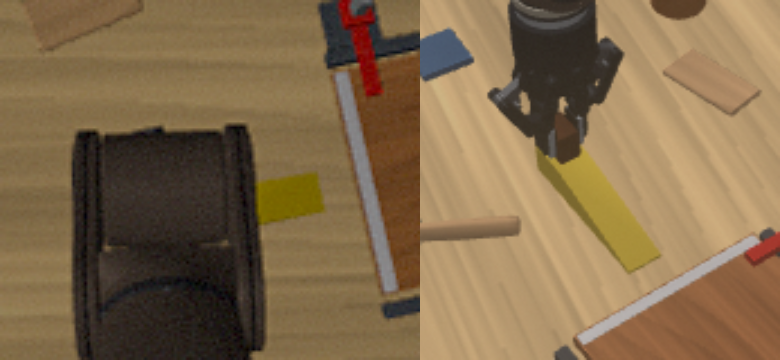

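The wedge is held level and pointing at the middle of the edge, with its tip at about (328,214) in the full top image. I'll check the lateral offset and the yaw.

```bash
python3 - <<'E'
from h import *
X=np.array([.983,.183]);X/=np.linalg.norm(X);Yv=np.array([-X[1],X[0]]);e=np.array([.5378,-.0579])
def st(p): return ((p[:2]-e)@X*1e3).round(1),((p[:2]-e)@Yv*1e3).round(1)
for n,box in(("top",(295,195,340,235)),("side",(225,210,280,275))):
    im=cv2.imread(f"pics/{n[0]}1.png");hsv=cv2.cvtColor(im,cv2.COLOR_BGR2HSV)
    m=big(cv2.inRange(hsv,(20,140,70),(34,255,255)),box);c=max(cv2.findContours(m,0,1)[0],key=cv2.contourArea)
    print(n,cv2.approxPolyDP(c,1.5,True)[:,0].tolist(),cv2.boxPoints(cv2.minAreaRect(c)).round(1).tolist())
    if n=="top":
        ys,xs=np.nonzero(m)
        mid=np.array([(u,ys[xs==u].mean()) for u in range(309,326)]);  # column midline
        for i in(0,-1): print("midline",st(cast("top",mid[i],.036 if i==0 else .022)))
print("tip by tool:",st(np.array([.505,.1114])-.141*np.array([-np.sin(1.754-np.pi/2),np.cos(1.754-np.pi/2)])))
tp=np.array([*( .505+.141*np.sin(.183),.1114-.141*np.cos(.183)),.018]);print("proj",proj("top",tp),proj("side",tp))
E
```

```text
top [[325, 207], [305, 210], [306, 224], [328, 220]] [[303.1000061035156, 210.39999389648438], [325.3999938964844, 205.89999389648438], [328.20001220703125, 220.1999969482422], [305.8999938964844, 224.60000610351562]]
midline (np.float64(-2.1), np.float64(80.9))
midline (np.float64(-0.7), np.float64(36.6))
side [[232, 215], [233, 225], [272, 270], [278, 268], [279, 253], [251, 215], [249, 220], [242, 223]] [[227.60000610351562, 218.8000030517578], [243.1999969482422, 205.39999389648438], [288.8999938964844, 258.70001220703125], [273.20001220703125, 272.1000061035156]]
tip by tool: (np.float64(-1.4), np.float64(31.4))
proj [326.79781373 213.52678472] [280.33820946 268.63156813]
```

```bash
python3 -m inch '{"travel":[[0,0.03,0.15],[0,0,0.15],[0,0,0.05],[0,0,0],[0,0,0],[0,0,0]],"yaw":[0,0,0,0,0,0],"claw":[1,1,1,1,1,1]}' && python3 -m inch '{"travel":[[-0.2,0,0],[-0.2,0,0],[-0.2,0,0],[-0.2,0,0],[-0.2,0,0],[-0.1,0,0],[0,0,0],[0,0,0]],"yaw":[0,0,0,0,0,0,0,0],"claw":[1,1,1,1,1,1,1,1]}'
```

```text
time_s: 9.68
tool_pos: [0.506, 0.1112, 0.0394]
ee_rot: [-3.14, -0.0, 1.753]
ft_force: [-3.5, -0.4, 3.1]
grip_width: 0.0232
grip_force: 50.6
time_s: 10.68
tool_pos: [0.5168, 0.0566, 0.0395]
ee_rot: [3.141, 0.001, 1.754]
ft_force: [0.7, -1.6, 1.0]
grip_width: 0.023
grip_force: 50.2
```

```bash
python3 -m inch '{"travel":[[-0.08,0,0],[-0.08,0,0],[-0.08,0,0],[-0.08,0,0],[-0.08,0,0],[0,0,0],[0,0,0]],"yaw":[0,0,0,0,0,0,0],"claw":[1,1,1,1,1,1,1]}' && python3 -m inch '{"travel":[[-0.08,0,0],[-0.08,0,0],[-0.08,0,0],[0,0,0],[0,0,0]],"yaw":[0,0,0,0,0],"claw":[1,1,1,1,1]}'&& python3 -m inch '{"travel":[[-0.08,0,0],[-0.08,0,0],[0,0,0]],"yaw":[0,0,0],"claw":[1,1,1]}'
```

```text
time_s: 11.55
tool_pos: [0.5198, 0.0389, 0.0394]
ee_rot: [-3.141, -0.003, 1.752]
ft_force: [-1.8, 8.5, 4.9]
grip_width: 0.0235
grip_force: 50.7
time_s: 12.18
tool_pos: [0.5216, 0.0278, 0.0394]
ee_rot: [-3.141, -0.005, 1.752]
ft_force: [-2.1, 12.2, 5.4]
grip_width: 0.0231
grip_force: 50.8
time_s: 12.55
tool_pos: [0.523, 0.02, 0.0394]
ee_rot: [-3.141, -0.005, 1.752]
ft_force: [-1.1, 11.5, 6.4]
grip_width: 0.0233
grip_force: 50.8
```

```bash
for i in 1; do python3 -m inch '{"travel":[[-0.04,0,0],[0,0,0],[0,0,0]],"yaw":[0,0,0],"claw":[1,1,1]}' | grep -E "pos|ft"; python3 -m inch '{"travel":[[-0.04,0,0],[0,0,0],[0,0,0]],"yaw":[0,0,0],"claw":[1,1,1]}'| grep -E "pos|ft"; python3 -m inch '{"travel":[[-0.04,0,0],[0,0,0],[0,0,0]],"yaw":[0,0,0],"claw":[1,1,1]}'| grep -E "pos|ft"; done
```

```text
tool_pos: [0.5233, 0.0183, 0.0394]
ft_force: [-2.0, 13.4, 6.0]
tool_pos: [0.5236, 0.0164, 0.0394]
ft_force: [-1.6, 12.2, 6.2]
tool_pos: [0.524, 0.0145, 0.0394]
ft_force: [-2.0, 12.2, 6.4]
```

```bash
python3 -m inch '{"travel":[[-0.04,0,0],[0,0,0],[0,0,0]],"yaw":[0,0,0],"claw":[1,1,1]}' | grep -E "pos|ft"; python3 -m inch '{"travel":[[-0.04,0,0],[0,0,0],[0,0,0]],"yaw":[0,0,0],"claw":[1,1,1]}'| grep -E "pos|ft"
```

```text
tool_pos: [0.5243, 0.0125, 0.0394]
ft_force: [-2.7, 13.3, 6.3]
tool_pos: [0.5247, 0.0105, 0.0394]
ft_force: [-1.8, 12.9, 6.4]
```

```bash
python3 -m inch '{"travel":[[-0.03,0,0],[0,0,0],[0,0,0]],"yaw":[0,0,0],"claw":[1,1,1]}' | grep -E "pos|ft"; python3 -m inch '{"travel":[[-0.03,0,0],[0,0,0],[0,0,0]],"yaw":[0,0,0],"claw":[1,1,1]}'| grep -E "pos|ft"
```

```text
tool_pos: [0.5249, 0.0094, 0.0394]
ft_force: [-2.6, 14.2, 6.9]
tool_pos: [0.525, 0.0088, 0.0394]
ft_force: [-2.4, 16.8, 7.6]
```

The force is climbing, 12.7 → 16.8 N, and the travel per step is falling. I'll let it settle and average some readings.

```bash
for k in 1; do python3 -m inch '{"travel":[[0,0,0],[0,0,0]],"yaw":[0,0],"claw":[1,1]}' | grep -E "pos|ft"; python3 -m inch '{"travel":[[0,0,0]],"yaw":[0],"claw":[1]}' | grep -E "pos|ft"; python3 -m inch '{"travel":[[0,0,0]],"yaw":[0],"claw":[1]}' | grep -E "pos|ft";done; python3 - <<'E'
from h import *
cv2.imwrite("pics/p2.png",np.hstack([cv2.resize(imaging.capture("top")[140:260,260:400],None,fx=3,fy=3),cv2.resize(imaging.capture("side")[200:320,230:390],None,fx=2.25,fy=3)])[:,:,::-1])
E
```

```text
tool_pos: [0.525, 0.0088, 0.0394]
ft_force: [-2.4, 16.9, 7.6]
tool_pos: [0.525, 0.0088, 0.0394]
ft_force: [-2.2, 16.5, 7.5]
tool_pos: [0.525, 0.0088, 0.0394]
ft_force: [-2.7, 17.5, 8.1]
```

View pics/p2.png

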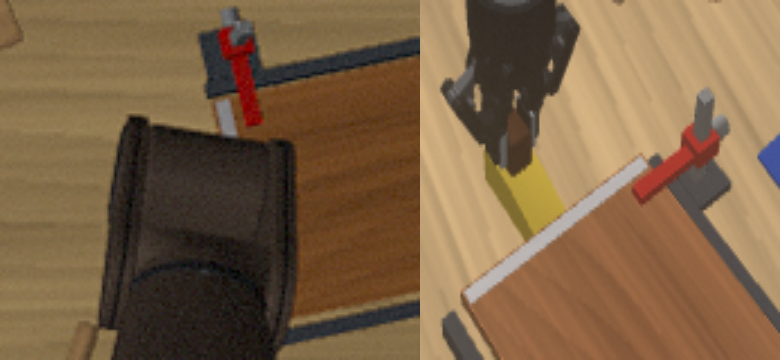

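The wedge is square under the middle of the edge and the leaf is up at the finger. The resistance has risen about 4 N; one more small step will bring it close to the 5 N aim and confirm the slope.

```bash
python3 -m inch '{"travel":[[-0.02,0,0],[0,0,0],[0,0,0]],"yaw":[0,0,0],"claw":[1,1,1]}' | grep -E "pos|ft"; python3 -m inch '{"travel":[[0,0,0]],"yaw":[0],"claw":[1]}' | grep -E "pos|ft"
```

```text
tool_pos: [0.525, 0.0085, 0.0394]
ft_force: [-1.6, 19.4, 8.2]
tool_pos: [0.525, 0.0085, 0.0394]
ft_force: [-2.3, 18.7, 7.6]
```

```bash
python3 -m inch '{"travel":[[0.04,0,0],[0.04,0,0],[0,0,0],[0,0,0]],"yaw":[0,0,0,0],"claw":[1,1,1,1]}' 20| grep -E "pos|ft|gr"
```

```text
tool_pos: [0.5251, 0.0085, 0.0394]
ft_force: [-1.0, 5.8, 5.8]
grip_width: 0.0232
grip_force: 50.8
```

```bash
python3 -m inch '{"travel":[[0.02,0,-0.02],[0,0,0],[0,0,0],[0,0,0]],"yaw":[0,0,0,0],"claw":[1,1,1,1]}'| grep -E "pos|ft|gr" && python3 -m inch '{"travel":[[0,0,0],[0,0,0],[0,0,0],[0,0,0],[0,0,0],[0,0,0],[0,0,0],[0,0,0]],"yaw":[0,0,0,0,0,0,0,0],"claw":[0.4,0.3,0.2,0.1,0,0,0,0]}'| grep -E "time|pos|ft|gr"
```

```text
tool_pos: [0.5248, 0.0085, 0.0395]
ft_force: [2.6, -0.3, -6.1]
grip_width: 0.023
grip_force: 49.1
time_s: 18.27
tool_pos: [0.5253, 0.009, 0.0403]
ft_force: [0.5, 0.7, 0.0]
grip_width: 0.0423
grip_force: 0.0
```

```bash
python3 -m inch '{"travel":[[0,0,-0.2],[0,0,-0.4],[0,0,-0.6],[0,0,-0.6],[0,0,-0.6],[0,0,-0.6],[0,0,0],[0,0,0]],"yaw":[0,0,0,0,0,0,0,0],"claw":[0,0,0,0,0,0,0,0]}' && python3 -m inch '{"travel":[[0.7,0,0],[0.9,0,0],[0.9,0,0],[0.9,0,0],[0.7,0,0],[0,0,0],[0,0,0]],"yaw":[0,0,0,0,0,0,0],"claw":[0,0,0,0,0,0,0]}' && python3 - <<'E'
from h import *
t=imaging.capture("top");s=imaging.capture("side")
cv2.imwrite("pics/p3.png",np.hstack([cv2.resize(t[140:260,260:400],None,fx=3,fy=3),cv2.resize(s[200:320,230:390],None,fx=2.25,fy=3)])[:,:,::-1])
hsv=cv2.cvtColor(t[:,:,::-1].copy(),cv2.COLOR_BGR2HSV)
Y=big(cv2.inRange(hsv,(20,150,60),(34,255,255)),(290,180,350,240));T=big(cv2.inRange(hsv,(0,60,15),(14,255,120)),(290,185,332,240))
for m in(Y,T): print(cv2.minAreaRect(max(cv2.findContours(m,0,1)[0],key=cv2.contourArea)))
E
```

```text
time_s: 19.27
tool_pos: [0.5248, 0.0091, 0.1897]
ee_rot: [-3.141, -0.0, 1.753]
ft_force: [0.4, -0.5, -0.7]
grip_width: 0.0429
grip_force: 0.0
time_s: 20.15
tool_pos: [0.4876, 0.2101, 0.189]
ee_rot: [-3.139, 0.001, 1.753]
ft_force: [-0.1, -0.1, -0.3]
grip_width: 0.0422
grip_force: 0.0
((321.75, 213.74996948242188), (14.708709716796875, 34.51643753051758), 78.69007110595703)
((313.8153991699219, 214.5231170654297), (8.434362411499023, 13.891889572143555), 82.87498474121094)
```

View pics/p3.png

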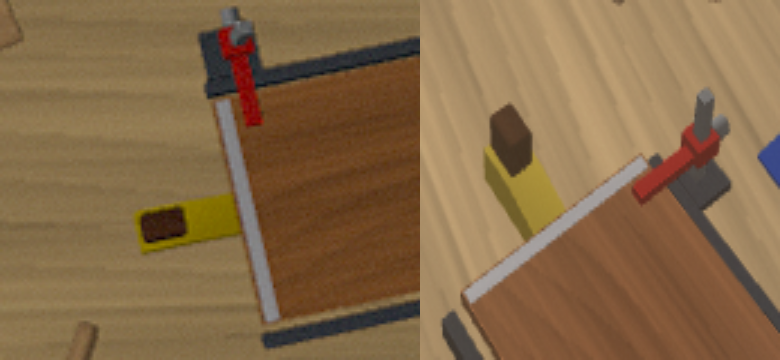

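The wedge lies flat and square under the middle of the edge, with the leaf up at the finger. Handing in.

```bash
python3 -c "
from workcell import bot
print(bot.finish_job())"
```

```text
the job is handed in; nothing more can be done
None
```

I slid the yellow wedge squarely under the middle of the leaf until the leaf bore on the gauge finger at an estimated 5 N (inferred from the rise in push force, not measured), released it lying flat with the arm clear, and handed the job in at about 20 s; no verdict came back.

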